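Refit the vent-valve knob and hold the vent pressed

TASK

The knob has come off one of the two vent valves on the bench. Pick up the ribbed knob, turn it so that the flat in its bore (under the rib on its top) matches the flat on the bare D-shaped spindle, push it fully home onto the spindle, then press the knob and spindle all the way down against the valve's spring and finish while still holding it pressed down. Leave the other loose things on the bench where they are.

Things in the scene. Friction and masses are not known exactly. Their poses are not given: they have to be found in the camera images.
- knob_center (a point): The loose black round knob to fit, standing on the bench, bore down, 50 to 100 g. Point on its axis, 19 mm above its underside; z up the axis. From 22 to 38 mm above the underside it is a smooth cylinder 44 mm across (grip it there from any side); the skirt below is 40 mm across. A narrow white rib, 3 mm high, runs on the top from centre to rim along its own +x.
- knob_rib (a point): Outer end of the rib on top of the knob: 20 mm from the axis along the knob's own +x, 38 mm above its underside.
- knob_bore (a point): Centre of the mouth of the knob's bore, on its axis at the underside. The bore is a D, 22 mm deep: 20.2 mm in diameter with a flat 3.6 mm from the axis on the knob's own +x side, straight below the rib.
- spindle_tip (a point): Centre, on the axis, of the upper end of the bare steel vertical D-shaft: 18 mm in diameter, 20 mm long above its collar, top 3 mm tapered by 2 mm all round. Its flat is 2.5 mm from the axis and faces this frame's +x; z is up. 107 mm above the bench at rest. When the knob is home, knob_center is 1 mm below this point and the rib points along this +x.
- spindle_collar (a point): Centre of the upper face of the spindle's round collar, 30 mm across, at the D-shaft's foot, 87 mm above the bench at rest. The knob is fully home when its underside rests on it. The valve's dark head below is 38 mm across and ends 75 mm above the bench; two brass side stubs, base plate 84 x 70 mm, fixed. It may be the nearer or the farther of the two valves.
- spindle (a joint): How far the spindle is pressed down, in m: 0 is up (its rest), 0.008 is fully down. A spring pushes it back up with about 3 N at the top and 7 N at the bottom.
- valve_b: The other vent valve, the same body but with its small black knob (37 mm across) already fitted, top 114 mm above the bench; fixed to the bench, not part of the job. Origin on the bench under its axis.
- spare_knob: Bystander: a smaller plain black knob, 31 mm in diameter, 28 mm high, without a rib. Origin at the centre of its underside.
- wrench: Bystander: a steel spanner 150 mm long, lying between the valves and the knobs. Origin at the middle of its underside.
- grease_jar: Bystander: a jar 60 mm in diameter, 70 mm high. Origin at the centre of its underside.
- coupling: Bystander: a brass and steel hose coupling 70 mm long, 30 mm high. Origin at the middle of its underside.
- lid_stack: Bystander: a stack of white cup lids 92 mm in diameter, 35 mm high. Origin at the centre of its underside.
- cup: Bystander: a paper cup 84 mm across, 110 mm high. Origin at the centre of its underside.
Things that resemble listed ones, but are neither listed nor needed, are in the scene too. Leave any yellow look-alike of the part that bears knob_center alone. Leave any orange look-alike of the part that bears spindle_tip alone.

How it is judged:
On the way, in this order (a step that is already met when the one before it is completed fails the run):
1. the knob is picked up clear of the bench by the gripper (height (world z) of knob_center above 0.06 m and contact force between the fingers and knob above 0.5 N), for 0.1 s.
2. the knob is fully home on the spindle, flat to flat (z of knob_center in the frame of spindle_tip below 0.001 m and horizontal distance between knob_center and spindle_tip below 0.003 m and x of knob_rib in the frame of spindle_tip above 0.017 m and angle between the z axis of knob_center and the z axis of spindle_tip, either way round below 0.12 rad), for 0.2 s.
At the end, for the whole second after the job is handed in: The knob is home on the bare spindle (within 2 mm of resting on the collar, within 3 mm of its axis, rib over the flat, tilted less than 7 degrees), the spindle is pressed down at least 5.5 of its 8 mm, and the robot is still touching the knob with more than 1 N, through the last second (all of step 2 and z of knob_center in the frame of spindle_tip above -0.004 m and value of joint spindle above 0.0055 m and contact force between any of the fingers, the arm and knob above 1 N); the arm keeps its last pose, push and grip.
It fails at once if a loose bystander is moved more than 25 mm (distance of any of spare_knob, wrench, grease_jar, coupling, lid_stack, cup from where it was at the start of the episode above 0.025 m).
It also fails if it takes over 45 s, if anything falls off the work surface, if the arm or the gripper's body presses on something with over 40 N, if the wrist force passes 120 N, or if a joint passes its speed limit or range.

ROBOT

A 7-joint arm with a two-finger parallel gripper is mounted at the origin on the work surface. World frame = base frame: x ahead of the robot, y to its left, z up, the work surface at z = 0. Lengths are in m, angles in rad, forces in N, time in s.
With the tool pointing down it reaches from about 0.425 to 0.925 m from the base axis. Payload 6.8 kg.
Tool frame: the origin (TCP) lies on the centre line of the jaws, within the pads' length; the fingertips stand bot.finger_overhang ahead of it and the grasp point (between the pads) lies 3 mm ahead of it (bot.finger_overhang is the distance from the TCP to the fingertips, in m); z points along the fingers, y is the direction in which the jaws open and shut (so a half turn about z gives the same grasp; the last joint's range is limited). The gripper opens to 85 mm and grips with 20 to 120 N. Pads are 22 mm wide; open, the fingers measure 114 mm over their backs; the gripper's body (76 mm by 85 mm) begins 54 mm behind the grasp point. The pads swing forward as they close: fully open they stand 13 mm farther back than shut.
Start: joints at [1.053, 0.477, 0.022, 1.555, -0.011, 1.109, -0.083], TCP at [0.269, -0.619, 0.253] pointing down, gripper open.
Joint ranges: [-2.96, 2.96], [-0.34, 2.1], [-1.41, 1.46], [0.24, 2.44], [-1.37, 4.51], [0.17, 1.92], [-2.96, 2.96]. Speed limits (rad/s): [2.39, 2.39, 3.14, 3.14, 3.14, 3.14, 3.14].

INTERFACE

Orientations are given as a unit quaternion [w, x, y, z].
In Python, from station import bot gives the robot as it stands.
- The arm moves only by the tool drive_tool, never from a script. Its argument "increments" is text: rows parted by semicolons, each of 4 numbers parted by spaces: the shift along the world's x, y, z in m, then the turn about the world's z in rad. In form: tx ty tz spin; .... A call has 1 to 12 rows; each row shifts and turns the commanded pose from where the row before left it; what a row does not reach is not made up. A row lasts 1/12 s, in which the tool goes at most 41.7 mm and 7.16 degrees, less where a joint would pass 70% of its speed; a pose out of reach is approached as far as the arm can. A call is refused whole if a number of a shift passes 0.0417 or a number of a turn 0.125, either way. A call with a gripper value outside its range is refused whole. "grip" is the opening, from 0 (shut) to 1 (fully open), set as the call begins (left out, the last holds). The fingers move at their own pace and stop on an object; "squeeze" is the grip in N (left out, the last holds). Time passes only in rows, so rows that do not move let the fingers close. It gives the time, the measured TCP pose, the force and the opening at its end, in the units of the state.
- bot.get_obs(): the state, without advancing time (a new reading comes with each control period).
- bot.read_camera(name): name is "side" or "top" or "wrist"; returns the picture (420x560x3 uint8, red, green, blue); there is no depth.
- bot.calibration(name): a dict with "fx", "fy", "cx", "cy" (pixels), "camera_from_world" (4x4, takes a point from world to camera coordinates). Camera axes: x right, y down, z forward; pixel columns grow to the right and rows downward; lengths in m; the calibration is good to about 2 mm. The wrist camera is an equidistant fisheye: a pixel r from the principal point sees the ray r / f radians off the axis. A picture is of the moment at which its call begins: read the wrist's pose just before it. calibration takes no time and is no camera call; for the wrist camera it gives the pose at the moment of the call.
- bot.hand_in(): hands the job in, once; it reports no verdict.
The state is a dict: "t": time; "q": joint angles; "joint_vel": joint speeds; "joint_torque": joint torques, N m; "eef_pos": TCP position; "tool_rot": TCP orientation; "contact_force": force on the tool from outside, world axes, zero at the start; "torque": the same for the moment, N m; "gripper_width": opening from 0.0 (shut) to 1.0 (fully open).
Only numpy, scipy, OpenCV 4.12 (cv2) and the standard library are available. Lean on these libraries where they do the work, as an engineer would, in place of code of your own. Each camera call takes 0.05 s, during which the arm holds its last target.

## Working session

There is one attempt and no reset: what is moved stays moved. The work goes in short steps, Python scripts to look and compute and a tool call to move; the robot and the scene stay as the last step left them, time stands still between calls to the robot, and variables do not carry over. Pictures are saved under pics/ and viewed, and the job is handed in when it is done.

Besides the shell and the picture viewer there is one more tool, called as name(argument=value, ...), one argument or row to a line, values as JSON. drive_tool: Moves the arm, as the interface text tells. Its arguments: {"type":"object","properties":{"increments":{"type":"string"},"grip":{"type":"number"},"squeeze":{"type":"number"}},"required":["increments"]}

```bash
mkdir -p pics; ls
cat > h.py <<'E'
import numpy as np, cv2
from station import bot
def snap(cam,fn):
    cal=bot.calibration(cam); im=bot.read_camera(cam)
    cv2.imwrite('pics/'+fn+'.png',cv2.cvtColor(im,cv2.COLOR_RGB2BGR))
    np.savez('pics/'+fn+'.npz',im=im,T=np.array(cal['camera_from_world']),K=np.array([cal['fx'],cal['fy'],cal['cx'],cal['cy']]),fish=(cam=='wrist'))
    return im
class V:
    def __init__(s,fn):
        d=np.load('pics/'+fn+'.npz'); s.im=d['im'];s.T=d['T'];s.K=d['K'];s.fish=bool(d['fish'])
        s.o=-s.T[:3,:3].T@s.T[:3,3]
    def ray(s,u,v):
        fx,fy,cx,cy=s.K
        a=np.array([(u-cx)/fx,(v-cy)/fy])
        if s.fish:
            r=np.hypot(*a); d=np.array([*(a/max(r,1e-9)*np.sin(r)),np.cos(r)])
        else: d=np.array([*a,1.])
        d=s.T[:3,:3].T@d
        return s.o,d/np.linalg.norm(d)
    def onz(s,u,v,z):
        o,d=s.ray(u,v); return o+d*(z-o[2])/d[2]
    def proj(s,p):
        c=s.T[:3,:3]@np.array(p)+s.T[:3,3]; fx,fy,cx,cy=s.K
        if s.fish:
            r=np.hypot(c[0],c[1]); t=np.arctan2(r,c[2]); a=c[:2]/max(r,1e-9)*t
        else: a=c[:2]/c[2]
        return np.array([fx*a[0]+cx,fy*a[1]+cy])
def tri(*rs):
    A=np.zeros((3,3));b=np.zeros(3)
    for o,d in rs:
        P=np.eye(3)-np.outer(d,d);A+=P;b+=P@o
    p=np.linalg.solve(A,b); return p,[float(np.linalg.norm((np.eye(3)-np.outer(d,d))@(p-o))) for o,d in rs]
E
python3 - <<'E'
from h import *
for c in ['side','top','wrist']: snap(c,c+'0')
s=bot.get_obs(); print(s, bot.finger_overhang)
for c in ['side0','top0','wrist0']:
    v=V(c);print(c,v.o.round(3),v.K, v.T[:3,:3].round(2).tolist())
E
```

```text
pics
{'t': 0.15, 'q': array([ 1.05291968,  0.47763196,  0.02237714,  1.55617774, -0.01151069,
        1.10931209, -0.08313769]), 'joint_vel': array([-4.55208965e-04, -3.79237619e-04,  1.20640201e-03, -2.72461419e-03,
        6.06244770e-04, -6.61052266e-05, -7.47863981e-04]), 'joint_torque': array([ 1.35992112e-03, -5.96923864e+01,  1.60980530e+00, -2.81493402e+01,
        1.26631244e-02,  6.61033599e-03,  2.50948062e-06]), 'eef_pos': array([ 0.26874343, -0.61874847,  0.25255474]), 'tool_rot': array([-6.73379633e-04,  9.79088687e-01,  2.03432671e-01, -1.92301267e-04]), 'contact_force': array([-0.18108907,  0.64099356,  0.20995753]), 'torque': array([-0.02331613, -0.01269937, -0.05313705]), 'gripper_width': 1.0012671768215282} 0.022
side0 [0.25 0.94 0.65] [490.8696956  490.8696956  282.16925983 201.51800256] [[-0.97, -0.24, -0.02], [-0.1, 0.48, -0.87], [0.22, -0.84, -0.49]]
top0 [ 0.262 -0.024  1.251] [403.42741677 403.42741677 276.97505254 218.26362608] [[-0.02, -1.0, -0.0], [-0.97, 0.02, -0.23], [0.23, -0.0, -0.97]]
wrist0 [ 0.332 -0.591  0.373] [325.1922621  325.1922621  276.10959139 209.57526557] [[0.4, -0.92, -0.0], [-0.88, -0.38, 0.27], [-0.25, -0.11, -0.96]]
```

View pics/side0.png

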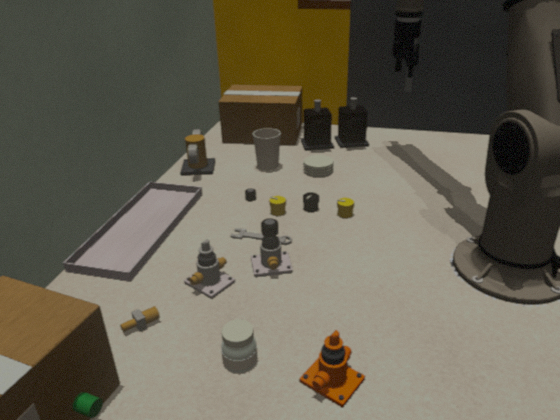

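View pics/top0.png

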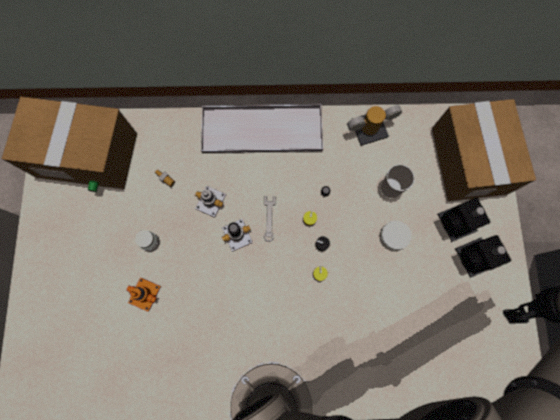

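View pics/wrist0.png

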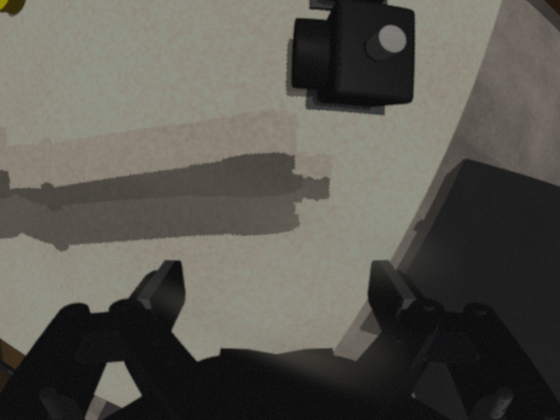

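The side view shows the ribbed knob at about (311,201), valve_b (knob fitted) at (270,245) and the bare spindle at (206,246). In the top view they are at (322,243), (235,230) and (208,192). The yellow and orange look-alikes are clear in both.

Run:
```python
from h import *
s=V('side0');t=V('top0')
for n,a,b in [('knobtop',(311,196),(322,242)),('spindle tip',(206,242),(207,189)),('vb top',(270,222),(234,229)),('spare',(250,191),(326,190))]:
    print(n,tri(s.ray(*a),t.ray(*b)), t.onz(*b,.04))
for nm,v,(u,w) in [('kn_side',s,(311,200)),('kn_top',t,(322,243)),('sp_side',s,(207,262)),('sp_top',t,(209,198))]:
    im=v.im[w-35:w+35,u-45:u+45]
    cv2.imwrite('pics/%s.png'%nm,cv2.cvtColor(cv2.resize(im,None,fx=8,fy=8,interpolation=cv2.INTER_CUBIC),cv2.COLOR_RGB2BGR))
a=np.hstack([cv2.resize(v.im[w-25:w+25,u-25:u+25],(390,390),interpolation=cv2.INTER_CUBIC) for v,(u,w) in [(t,(322,243)),(t,(209,195))]])
cv2.imwrite('pics/c0.png',cv2.cvtColor(a,cv2.COLOR_RGB2BGR))
```

```text
knobtop (array([ 0.46650655, -0.16088032,  0.03956157]), [0.0008055880796880742, 0.0008055880796881665]) [ 0.46724455 -0.1607592   0.04      ]
spindle tip (array([0.61804533, 0.18107153, 0.10051525]), [0.004137563839814203, 0.004137563839814248]) [0.64125232 0.1929976  0.04      ]
vb top (array([0.49932031, 0.09976357, 0.11221291]), [0.0023805695621545234, 0.002380569562154586]) [0.51183402 0.10716071 0.04      ]
spare (array([ 0.63792294, -0.18180638,  0.02454184]), [0.001212187675132305, 0.001212187675132376]) [ 0.63195026 -0.17998992  0.04      ]
```

View pics/c0.png

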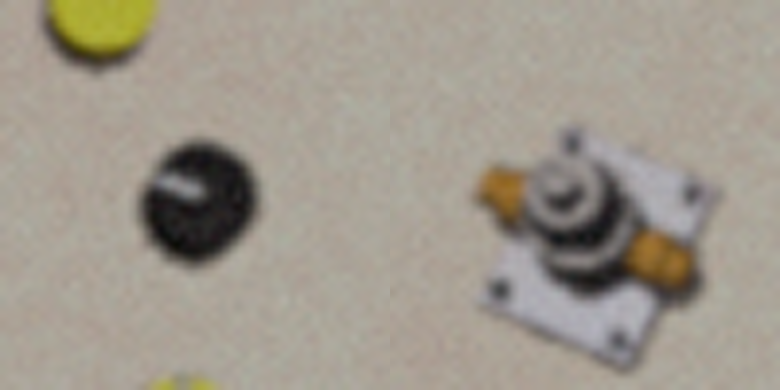

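The wrist camera looks at the point under the TCP when the TCP is high, so I'll move to a hover above the knob.

drive_tool(
  increments="0.0165 0.038 -0.003 0;0.0165 0.038 -0.003 0;0.0165 0.038 -0.003 0;0.0165 0.038 -0.003 0;0.0165 0.038 -0.003 0;0.0165 0.038 -0.003 0;0.0165 0.038 -0.003 0;0.0165 0.038 -0.003 0;0.0165 0.038 -0.003 0;0.0165 0.038 -0.003 0;0.0165 0.038 -0.003 0;0.0165 0.038 -0.003 0",
)

```text
t: 1.15
eef_pos: [0.4672, -0.1612, 0.2172]
tool_rot: [0.0, 0.979, 0.203, 0.0]
contact_force: [0.6, -0.4, -0.0]
gripper_width: 0.998
```

drive_tool(
  increments="0 0 0 0;0 0 0 0;0 0 0 0",
)

```text
t: 1.4
eef_pos: [0.4666, -0.1635, 0.2171]
tool_rot: [0.0, 0.979, 0.204, -0.0]
contact_force: [-0.5, -0.5, 1.2]
gripper_width: 1.003
```

Run:
```python
from h import *
snap('wrist','w1'); s=bot.get_obs(); print(s['t'],s['eef_pos'],s['tool_rot'],s['q'].round(3),s['joint_vel'].round(3))
```

```text
1.45 [ 0.46634569 -0.16437388  0.21717622] [ 1.98917005e-04  9.79255367e-01  2.02629635e-01 -3.41866656e-04] [ 0.403  0.234 -0.219  2.004  0.065  0.91  -1.013] [ 0.015 -0.002  0.01  -0.002 -0.001 -0.001 -0.003]
```

View pics/w1.png

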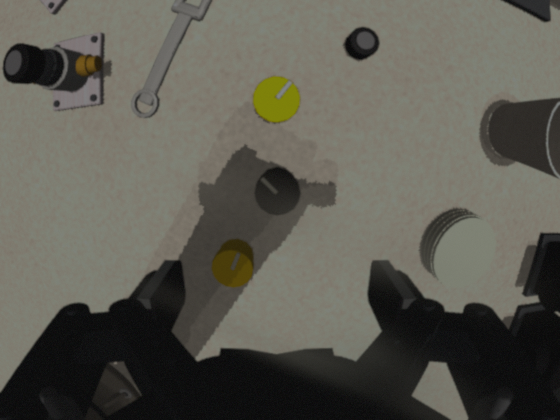

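The knob top is at about (278,191) with its rib pointing up-left to (263,180). Next I'll look over the bare spindle.

drive_tool(
  increments="0.015 0.0345 -0.002 0;0.015 0.0345 -0.002 0;0.015 0.0345 -0.002 0;0.015 0.0345 -0.002 0;0.015 0.0345 -0.002 0;0.015 0.0345 -0.002 0;0.015 0.0345 -0.002 0;0.015 0.0345 -0.002 0;0.015 0.0345 -0.002 0;0.015 0.0345 -0.002 0;0 0 0 0;0 0 0 0",
)

```text
t: 2.45
eef_pos: [0.6174, 0.1826, 0.1966]
tool_rot: [-0.0, 0.979, 0.204, -0.0]
contact_force: [0.5, 0.5, -0.2]
gripper_width: 0.999
```

Run:
```python
from h import *
snap('wrist','w2'); s=bot.get_obs(); print(s['t'],s['eef_pos'],s['tool_rot'],s['q'].round(3),s['joint_vel'].round(3))
v=V('w1');print(v.onz(278,191,.038), v.onz(263,180,.041))
```

```text
2.5 [0.61723584 0.18030614 0.19666772] [ 5.05187149e-04  9.79215411e-01  2.02821636e-01 -5.55364214e-04] [-0.147  0.501 -0.322  1.672  0.182  1.    -1.694] [ 0.026 -0.021  0.024  0.025  0.003 -0.001  0.   ]
[ 0.46849615 -0.16411575  0.038     ] [ 0.47316064 -0.1468818   0.041     ]
```

View pics/w2.png

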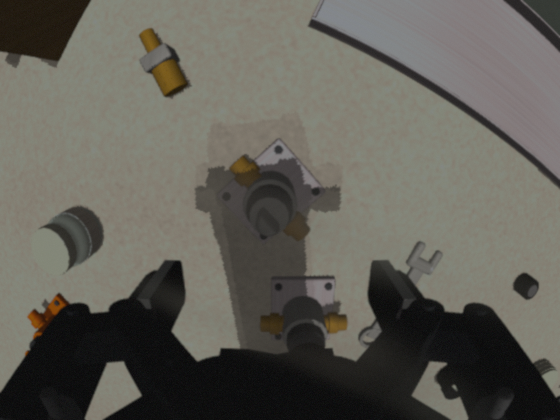

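Run:
```python
from h import *
v=V('w2')
im=v.im[165:265,220:320]
im=cv2.resize(im,(600,600),interpolation=cv2.INTER_CUBIC).astype(float)
im=np.clip(im*2.2,0,255).astype(np.uint8)
cv2.imwrite('pics/w2c.png',cv2.cvtColor(im,cv2.COLOR_RGB2BGR))
```

```text
(no output)
```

View pics/w2c.png

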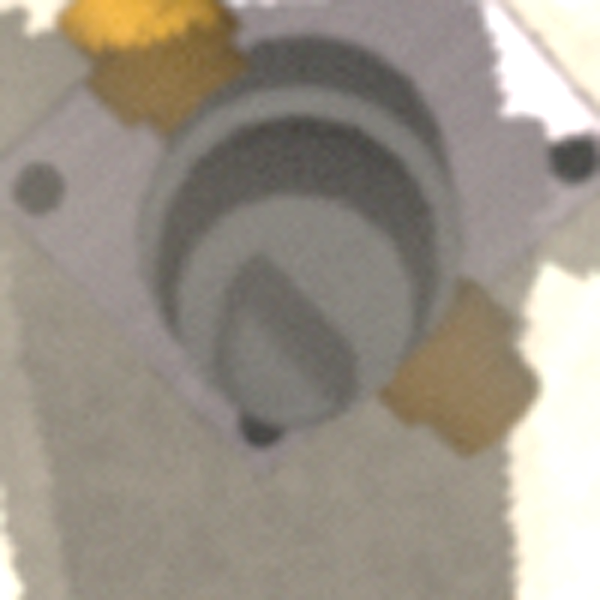

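Run:
```python
from h import *
v=V('w2')
c=lambda x,y:(220+x/6-.42,165+y/6-.42)
print('collar',v.onz(*c(296,313),.087))
a=v.onz(*c(260,248),.087);b=v.onz(*c(358,375),.087)
d=b-a;print(a,b,np.linalg.norm(d),'edge',np.degrees(np.arctan2(d[1],d[0])),'normal',np.degrees(np.arctan2(d[0],-d[1])))
s=v.onz(*c(300,300),.1)-v.onz(*c(250,350),.1); print(np.degrees(np.arctan2(s[1],s[0])))
```

```text
collar [0.61288266 0.18709901 0.087     ]
[0.61876557 0.19441702 0.087     ] [0.60853636 0.17682622 0.087     ] 0.02034878488269404 edge -120.17836764716887 normal -30.178367647168876
-20.32895218068092
```

The flat faces up-right in the image, about -30° in world. I'll put the camera right above the spindle for a cleaner second view.

drive_tool(
  increments="-0.023 -0.007 -0.01 0;-0.023 -0.007 -0.01 0;-0.022 -0.007 -0.01 0;0 0 0 0;0 0 0 0;0 0 0 0",
)

```text
t: 3.0
eef_pos: [0.5501, 0.1589, 0.168]
tool_rot: [0.0, 0.979, 0.202, 0.001]
contact_force: [0.5, -0.2, 1.5]
gripper_width: 1.002
```

Run:
```python
from h import *
snap('wrist','w3'); s=bot.get_obs(); print(s['t'],s['eef_pos'],s['tool_rot'])
v=V('w3'); p=v.proj([.613,.187,.1]); print(p); u,w=[int(x) for x in p]; print(u,w)
im=v.im[max(w-50,0):w+50,u-50:u+50]
im=cv2.resize(im,(600,600),interpolation=cv2.INTER_CUBIC).astype(float)
im=np.clip(im*2,0,255).astype(np.uint8)
cv2.imwrite('pics/w3c.png',cv2.cvtColor(im,cv2.COLOR_RGB2BGR))
```

```text
3.05 [0.5504258  0.15966058 0.16816129] [1.52225794e-04 9.79333487e-01 2.02249426e-01 1.03346790e-03]
[275.40016812 119.4071756 ]
275 119
```

View pics/w3c.png

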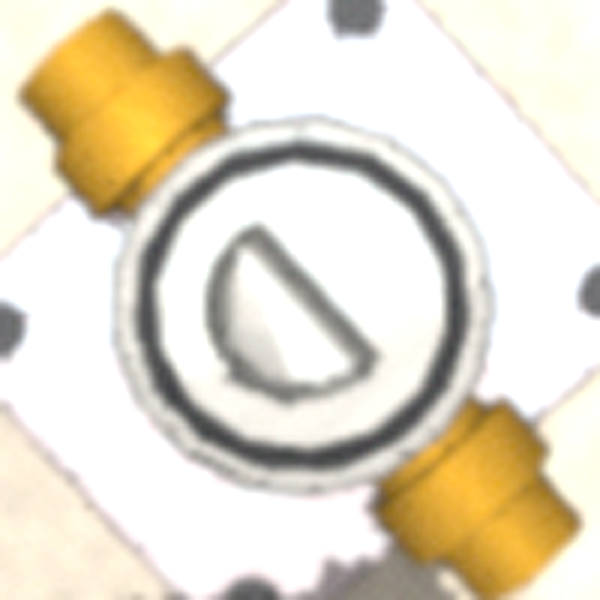

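Run:
```python
from h import *
v=V('w3'); u0,w0=225,69
g=cv2.cvtColor(v.im,cv2.COLOR_RGB2GRAY)[w0:w0+100,u0:u0+100]
S=8
G=cv2.resize(g,None,fx=S,fy=S,interpolation=cv2.INTER_CUBIC); G=cv2.GaussianBlur(G,(0,0),3)
m=((G<75)*255).astype(np.uint8)
cs,h=cv2.findContours(m,cv2.RETR_CCOMP,cv2.CHAIN_APPROX_NONE)
px=lambda p:(u0+(p[0]+.5)/S-.5,w0+(p[1]+.5)/S-.5)
out=cv2.cvtColor(G,cv2.COLOR_GRAY2BGR)
for c,hh in zip(cs,h[0]):
    A=cv2.contourArea(c)
    if A<2000: continue
    e=cv2.fitEllipse(c); q=px(e[0]); 
    print(int(A),hh[3]>=0,np.round(e[0],1),np.round(e[1],1),np.round(q,1),v.onz(*q,.087).round(4),v.onz(*q,.107).round(4))
    cv2.drawContours(out,[c],-1,(0,0,255),1)
cv2.imwrite('pics/w3d.png',cv2.resize(out,(600,600)))
print(G.min(),G.max())
```

```text
16282 False [539.1 732.8] [177.2 236.2] [292.  160.2] [0.5938 0.1675 0.087 ] [0.5957 0.1694 0.107 ]
7201 False [690.1 610.9] [ 75.4 201.3] [310.8 144.9] [0.6073 0.1606 0.087 ] [0.6079 0.1632 0.107 ]
3969 False [381.6 413.7] [192. 222.] [272.3 120.3] [0.6117 0.1886 0.087 ] [0.6119 0.1884 0.107 ]
3803 False [414.8 402.5] [ 36.2 246.2] [276.4 118.9] [0.6135 0.1866 0.087 ] [0.6135 0.1866 0.107 ]
150203 False [401.9 409.1] [434.6 440.1] [274.8 119.7] [0.6127 0.1873 0.087 ] [0.6127 0.1872 0.107 ]
117978 True [401.4 406.2] [384.  391.3] [274.7 119.3] [0.6129 0.1874 0.087 ] [0.6129 0.1873 0.107 ]
7198 False [116.6 210.3] [ 82.2 204. ] [239.1  94.9] [0.6185 0.2135 0.087 ] [0.618  0.2109 0.107 ]
3577 False [268.2 130.5] [ 59.3 111.7] [258.1  84.9] [0.6286 0.2052 0.087 ] [0.6271 0.2034 0.107 ]
2233 False [473.8  18.7] [45.3 67.2] [283.8  70.9] [0.6428 0.1943 0.087 ] [0.6399 0.1936 0.107 ]
35 141
```

View pics/w3d.png

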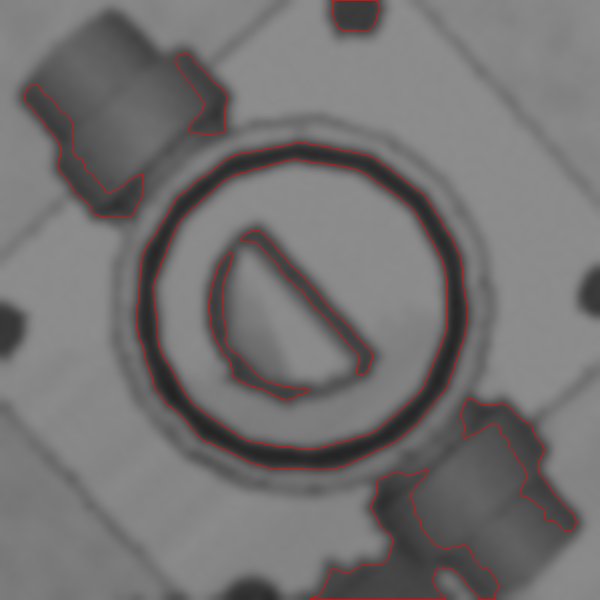

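Run:
```python
from h import *
v=V('w3'); u0,w0=225,69;S=8
g=cv2.cvtColor(v.im,cv2.COLOR_RGB2GRAY)[w0:w0+100,u0:u0+100]
G=cv2.GaussianBlur(cv2.resize(g,None,fx=S,fy=S,interpolation=cv2.INTER_CUBIC),(0,0),3)
px=lambda p:(u0+(p[0]+.5)/S-.5,w0+(p[1]+.5)/S-.5)
m=((G<75)*255).astype(np.uint8)
n,l,st,ce=cv2.connectedComponentsWithStats(m)
for i in range(1,n):
    if abs(ce[i][0]-415)<20 and abs(ce[i][1]-402)<20 and st[i][4]<6000:
        ys,xs=np.where(l==i)
        P=np.array([v.onz(*px(p),.107)[:2] for p in zip(xs,ys)])
        # drop the ends
        vx,vy,x,y=cv2.fitLine(P.astype(np.float32),cv2.DIST_HUBER,0,.0005,.0001).ravel()
        if vy>0: vx,vy=-vx,-vy
        print('edge',np.degrees(np.arctan2(vy,vx)),'normal',np.degrees(np.arctan2(vx,-vy)) ,x,y)
        t=np.array([x,y])-np.array([.6129,.1873]); nn=np.array([-vy,vx]); print('offset',t@nn)
w2=V('w2')
c=lambda x,y:(220+x/6-.42,165+y/6-.42)
print(tri(v.ray(274.75,119.4),w2.ray(*c(296,313))))
# valve b
s=V('side0');
print(s.proj([.6129,.1873,.107]),V('top0').proj([.6129,.1873,.107]))
```

```text
edge -114.65509 normal -24.65509 0.6139875 0.18670955
offset 0.0012346713246379254
(array([0.61289011, 0.18725087, 0.08718805]), [0.0001410152278908186, 0.0001410152278908072])
[204.90256849 240.75418704] [204.81217613 191.41207738]
```

The collar centre is at (0.6129, 0.1873), height 0.087 from two views, and the flat faces -24.7°. The knob needs about -99.5° of turn, so I'll grip with the tool yaw at 180° (jaws along y, clear of the yellow ones) to keep joint 7 in range. Back to the knob, turning on the way.

drive_tool(
  increments="-0.001 -0.0268 -0.0015 0.124;-0.001 -0.0268 -0.0015 0.124;-0.001 -0.0268 -0.0015 0.124;-0.001 -0.0268 -0.0015 0.124;-0.001 -0.0268 -0.0015 0.124;-0.001 -0.0268 -0.0015 0.124;-0.001 -0.0268 -0.0015 0.124;-0.001 -0.0268 -0.0015 0.124;-0.001 -0.0268 -0.0015 0.124;-0.001 -0.0268 -0.0015 0.124;-0.001 -0.0268 -0.0015 0.124;-0.001 -0.0268 -0.0015 0.124",
)

```text
t: 4.05
eef_pos: [0.5379, -0.1631, 0.1499]
tool_rot: [0.001, 0.581, 0.814, 0.0]
contact_force: [1.0, 0.0, 0.3]
gripper_width: 1.005
```

drive_tool(
  increments="0 0 0 0.124;0 0 0 0.124;0 0 0 0.124;0 0 0 0.124;0 0 0 0.124;0 0 0 0.124;0 0 0 0.124;0 0 0 0.124;0 0 0 0.124;0 0 0 0.124;0 0 0 0;0 0 0 0",
)

```text
t: 5.05
eef_pos: [0.5376, -0.1616, 0.1495]
tool_rot: [0.0, 0.005, 1.0, 0.0]
contact_force: [-0.4, -0.1, -0.4]
gripper_width: 1.001
```

Run:
```python
from h import *
snap('wrist','w4'); s=bot.get_obs(); print(s['t'],s['eef_pos'],s['tool_rot'],s['q'].round(2))
v=V('w4'); p=v.proj([.468,-.163,.03]); print(p)
```

```text
5.1 [ 0.53746426 -0.16136501  0.14947714] [3.27403515e-04 4.43947180e-03 9.99990088e-01 9.17611847e-05] [ 0.84  0.56 -0.87  1.88  0.53  0.94  1.29]
[272.92852325 120.23177188]
```

View pics/w4.png

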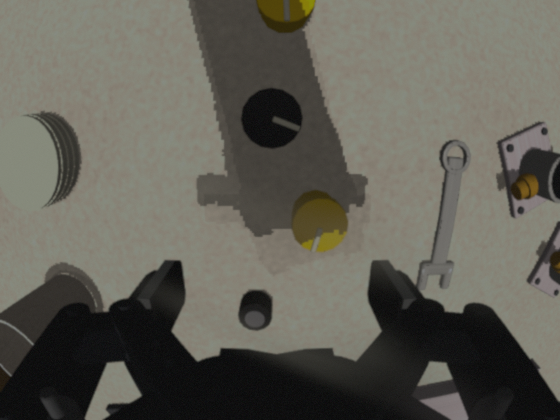

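Run:
```python
from h import *
v=V('w4'); u0,w0=225,70;S=8
g=cv2.cvtColor(v.im,cv2.COLOR_RGB2GRAY)[w0:w0+100,u0:u0+100]
G=cv2.GaussianBlur(cv2.resize(g,None,fx=S,fy=S,interpolation=cv2.INTER_CUBIC),(0,0),4)
px=lambda p:(u0+(p[0]+.5)/S-.5,w0+(p[1]+.5)/S-.5)
print(G[400,200],G[400,360],G[380,380])
m=((G<38)*255).astype(np.uint8)
cs,_=cv2.findContours(m,cv2.RETR_EXTERNAL,cv2.CHAIN_APPROX_NONE)
c=max(cs,key=cv2.contourArea)
hull=cv2.convexHull(c)
e=cv2.fitEllipse(hull); q=px(e[0]); print(cv2.contourArea(c),e,q,v.onz(*q,.03),v.onz(*q,.038))
f=np.zeros_like(m); cv2.fillPoly(f,[hull],255); 
f2=cv2.erode(f,np.ones((25,25)))
r=((G>42)&(f2>0))
n,l,st,ce=cv2.connectedComponentsWithStats(r.astype(np.uint8)); i=1+np.argmax(st[1:,4])
ys,xs=np.where(l==i); print(st[i])
P=np.array([v.onz(*px(p),.041)[:2] for p in zip(xs,ys)])
vx,vy,x,y=cv2.fitLine(P.astype(np.float32),cv2.DIST_HUBER,0,.0005,.0001).ravel()
print('rib deg',np.degrees(np.arctan2(vy,vx)),x,y)
d=np.array([vx,vy]); d*=np.sign(d[1]); t=(P-[x,y])@d; print('ends',np.array([x,y])+d*t.min(),np.array([x,y])+d*t.max())
o=cv2.cvtColor(np.clip(G*3.,0,255).astype(np.uint8),cv2.COLOR_GRAY2BGR); cv2.drawContours(o,[hull],-1,(0,0,255),1); o[l==i]=(0,255,0)
cv2.imwrite('pics/w4d.png',cv2.resize(o,(600,600)))
w1=V('w1'); 
g1=cv2.GaussianBlur(cv2.cvtColor(w1.im,cv2.COLOR_RGB2GRAY),(0,0),.7); s1=w1.im[160:225,245:310]; cv2.imwrite('pics/w1c.png',cv2.resize(np.clip(s1*3.,0,255).astype(np.uint8)[:,:,::-1],(585,585)))
```

```text
15 15 28
167498.5 ((373.8526916503906, 385.42291259765625), (477.5771484375, 484.314697265625), 84.04550170898438) (271.2940864562988, 117.74036407470703) [ 0.46614973 -0.16417231  0.03      ] [ 0.46617816 -0.16406026  0.038     ]
[  380   371   210   117 10165]
rib deg 68.15356 0.469938 -0.15461618
ends [ 0.46646562 -0.1632774 ] [ 0.47337424 -0.14604515]
```

View pics/w4d.png

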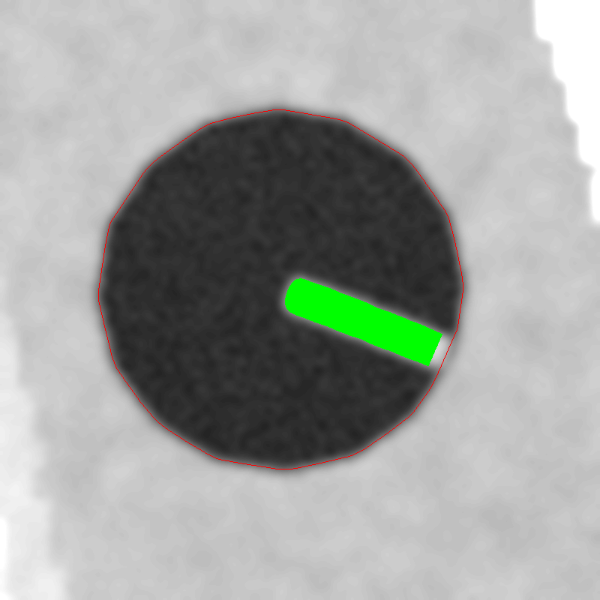

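View pics/w1c.png

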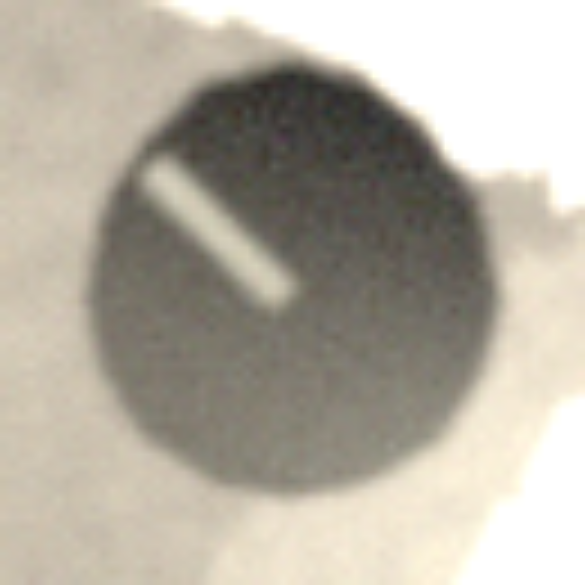

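Run:
```python
from h import *
w1=V('w1');w4=V('w4')
i=w1.onz(245+283/9,160+293/9,.041);o=w1.onz(245+150/9,160+168/9,.041);print(i,o,np.degrees(np.arctan2(*(o-i)[1::-1])))
f=lambda x,y:(225+x/6,70+y/6)
a4=w4.onz(*f(290,295),.041);b4=w4.onz(*f(445,352),.041);print(a4,b4,np.degrees(np.arctan2(*(b4-a4)[1::-1])))
print(tri(w1.ray(245+150/9,160+168/9),w4.ray(*f(445,352))))
print(tri(w1.ray(245+283/9,160+293/9),w4.ray(*f(287,293))))
c1=w1.onz(245+292/9,160+280/9,.034);print('c1',c1)
print(tri(w1.ray(245+292/9,160+280/9),w4.ray(271.3,117.74)))
```

```text
[ 0.46716204 -0.16309313  0.041     ] [ 0.47382911 -0.1452538   0.041     ] 69.50782888718663
[ 0.46720758 -0.16261144  0.041     ] [ 0.47395469 -0.14464742  0.041     ] 69.41432153693513
(array([ 0.47401273, -0.14498048,  0.04254314]), [0.00024707895103237787, 0.0002470789510323977])
(array([ 0.46700581, -0.16305387,  0.04043195]), [9.892212383954726e-05, 9.892212383956206e-05])
c1 [ 0.46736538 -0.16405404  0.034     ]
(array([ 0.46621648, -0.16436581,  0.02875972]), [0.0001940456372997914, 0.00019404563729979936])
```

Rib at about 69° and knob centre at about (0.4665, -0.164); both views agree, with the rib top at 41 mm. Now approach and descend.

drive_tool(
  increments="-0.0355 -0.0013 0 0;-0.0355 -0.0013 0 0;0 0 0 0;0 0 -0.03 0;0 0 -0.03 0;0 0 -0.02 0;0 0 -0.015 0;0 0 -0.01 0;0 0 -0.006 0;0 0 -0.0055 0;0 0 0 0;0 0 0 0",
  grip=0.8,
  squeeze=60,
)

```text
t: 6.1
eef_pos: [0.4664, -0.1634, 0.0333]
tool_rot: [0.0, 0.002, 1.0, -0.0]
contact_force: [0.4, -0.4, 0.5]
gripper_width: 0.801
```

Run:
```python
from h import *
snap('wrist','w5'); s=bot.get_obs(); print(s['t'],s['eef_pos'],s['tool_rot'],s['q'].round(2),s['contact_force'])
```

```text
6.15 [ 0.46651208 -0.16342111  0.03345471] [ 5.33135198e-04  2.12048475e-03  9.99997591e-01 -1.93504653e-04] [ 0.8   0.64 -0.74  2.1   0.71  0.67  1.14] [ 0.35224748 -0.26778983  0.97072154]
```

View pics/w5.png

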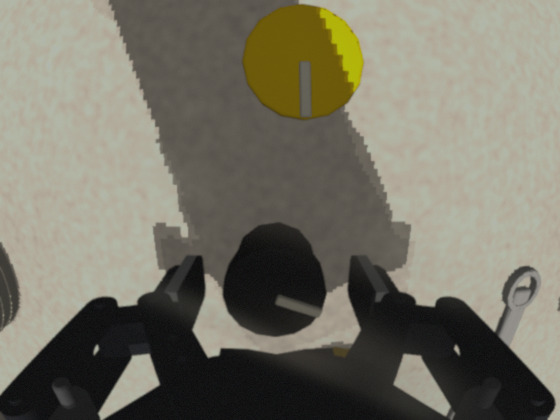

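The knob stands centred between the open pads, rib at about (300,306). Closing.

drive_tool(
  increments="0 0 0 0;0 0 0 0;0 0 0 0;0 0 0 0;0 0 0 0;0 0 0 0",
  grip=0,
  squeeze=60,
)

```text
t: 6.65
eef_pos: [0.4664, -0.1635, 0.0337]
tool_rot: [0.0, 0.002, 1.0, -0.0]
contact_force: [-2.3, -0.0, 6.6]
gripper_width: 0.496
```

drive_tool(
  increments="0 0 0.01 0;0 0 0.02 0;0 0 0.03 0;0 0 0.03 0;0 0 0.03 0;0 0 0.02 0;0 0 0 0;0 0 0 0",
)

```text
t: 7.32
eef_pos: [0.4664, -0.1637, 0.1742]
tool_rot: [0.001, 0.002, 1.0, -0.001]
contact_force: [-0.1, 0.4, -1.0]
gripper_width: 0.494
```

Run:
```python
from h import *
snap('wrist','w6');snap('side','s6'); s=bot.get_obs(); print(s['t'],s['eef_pos'],s['tool_rot'],s['q'].round(2),s['contact_force'])
```

```text
7.4167 [ 0.46510489 -0.16346966  0.17220265] [-6.62255611e-04  2.05773914e-03  9.99997664e-01 -2.53639268e-06] [ 0.98  0.44 -0.94  2.01  0.45  0.91  1.37] [-0.48748866  0.72563855 -0.75867199]
```

View pics/w6.png

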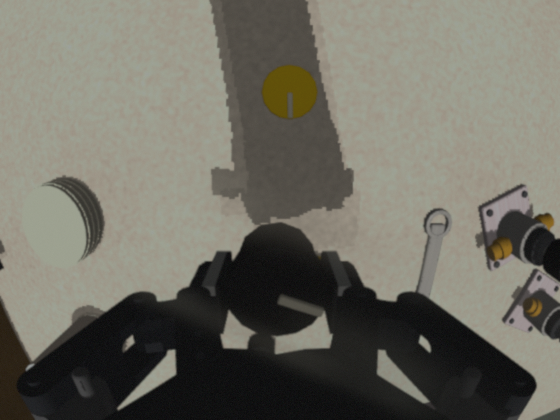

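```bash
cat > rib.py <<'E'
from h import *
def rib(fn,dz,box=(215,215,340,345),S=6):
    v=V(fn); u0,w0,u1,w1=box
    g=cv2.cvtColor(v.im,cv2.COLOR_RGB2GRAY)[w0:w1,u0:u1]
    G=cv2.GaussianBlur(cv2.resize(g,None,fx=S,fy=S,interpolation=cv2.INTER_CUBIC),(0,0),3)
    return v,G,lambda p:(u0+(p[0]+.5)/S-.5,w0+(p[1]+.5)/S-.5)
E
python3 - <<'E'
from rib import *
for fn,z in [('w5',.041),('w6',.1722+.008)]:
    v,G,px=rib(fn,0)
    cv2.imwrite('pics/%sd.png'%fn,cv2.resize(np.clip(G*3.,0,255).astype(np.uint8),(600,624)))
E
```

```text
(no output)
```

View pics/w5d.png

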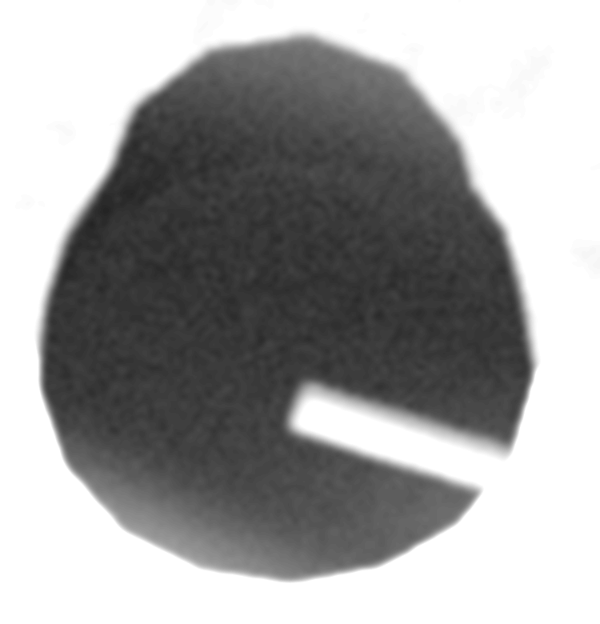

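View pics/w6d.png

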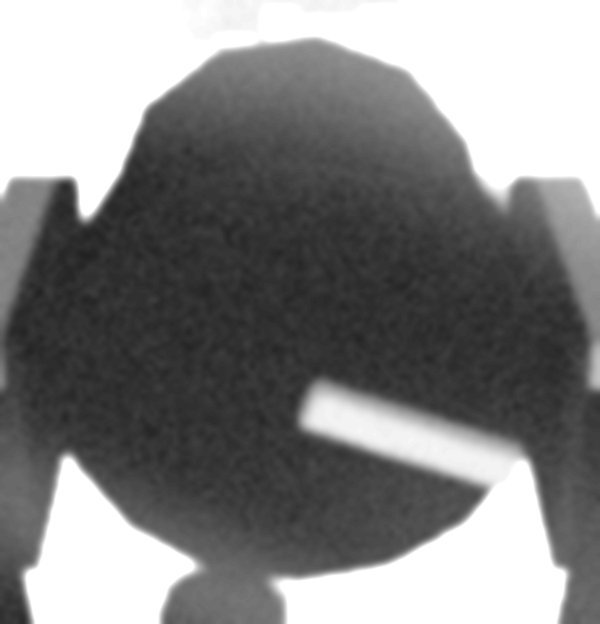

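Run:
```python
from h import *
f=lambda p:(215+p[0]/4.8-.4,215+p[1]/4.8-.4)
for fn,z,es in [('w5',.041,[((290,430),(478,490)),((310,380),(505,452))]),('w6',.1742+.008,[((300,430),(490,488)),((325,382),(520,445))])]:
    v=V(fn)
    for zz in (z,z-.003):
      for a,b in es:
        A=v.onz(*f(a),zz);B=v.onz(*f(b),zz); d=B-A
        print(fn,zz,A.round(4),B.round(4),np.linalg.norm(d).round(4),np.degrees(np.arctan2(d[1],d[0])).round(2))
# knob silhouette: front rim lowest row & left-right extents
v=V('w5');print('w5 front rim',v.onz(*f((295,579)),.038))
v=V('w6');print('w6 front rim',v.onz(*f((300,577)),.1722+.005), v.o)
```

```text
w5 0.041 [ 0.468  -0.1636  0.041 ] [ 0.4745 -0.1473  0.041 ] 0.0176 68.03
w5 0.041 [ 0.463  -0.1619  0.041 ] [ 0.4706 -0.1452  0.041 ] 0.0184 65.57
w5 0.038 [ 0.4699 -0.1636  0.038 ] [ 0.4766 -0.1469  0.038 ] 0.018 68.03
w5 0.038 [ 0.4648 -0.1619  0.038 ] [ 0.4726 -0.1447  0.038 ] 0.0189 65.57
w6 0.1822 [ 0.4678 -0.1631  0.1822] [ 0.4741 -0.1466  0.1822] 0.0176 68.83
w6 0.1822 [ 0.463  -0.161   0.1822] [ 0.4697 -0.1443  0.1822] 0.018 68.16
w6 0.1792 [ 0.4697 -0.1631  0.1792] [ 0.4762 -0.1462  0.1792] 0.0181 68.83
w6 0.1792 [ 0.4648 -0.1609  0.1792] [ 0.4717 -0.1438  0.1792] 0.0185 68.16
w5 front rim [ 0.48652562 -0.16326334  0.038     ]
w6 front rim [ 0.48763038 -0.16310134  0.1772    ] [ 0.39563868 -0.16302163  0.29439428]
```

The knob is held and lifted, with the rib at about 68.6° in the world at tool yaw 179.8°. I'll turn about -93.3° and hover with the spindle in front of the camera, so knob and spindle can be measured in one image.

drive_tool(
  increments="0.0102 0.02 0 -0.1163;0.0102 0.02 0 -0.1163;0.0102 0.02 0 -0.1163;0.0102 0.02 0 -0.1163;0.0102 0.02 0 -0.1163;0.0102 0.02 0 -0.1163;0.0102 0.02 0 -0.1163;0.0102 0.02 0 -0.1163;0.0102 0.02 0 -0.1163;0.0102 0.02 0 -0.1163;0.0102 0.02 0 -0.1163;0.0102 0.02 0 -0.1163",
)

```text
t: 8.42
eef_pos: [0.5877, 0.0775, 0.1709]
tool_rot: [-0.001, 0.646, 0.763, -0.001]
contact_force: [0.3, -1.1, -0.7]
gripper_width: 0.493
```

drive_tool(
  increments="0.0102 0.02 0 -0.1163;0.0102 0.02 0 -0.1163;0 0 0 0;0 0 0 0;0 0 0 0;0 0 0 0",
)

```text
t: 8.92
eef_pos: [0.608, 0.1151, 0.1718]
tool_rot: [-0.0, 0.728, 0.685, -0.001]
contact_force: [-0.0, -0.8, -0.3]
gripper_width: 0.497
```

Run:
```python
from h import *
for i in range(3):
    snap('wrist','w7%d'%i); s=bot.get_obs(); print(s['t'],s['eef_pos'].round(4),s['tool_rot'].round(4),V('w7%d'%i).o.round(4))
print(s['q'].round(2), 2*np.degrees(np.arctan2(s['tool_rot'][2],s['tool_rot'][1])))
```

```text
8.9667 [0.6082 0.115  0.172 ] [-1.000e-04  7.287e-01  6.849e-01 -9.000e-04] [0.6117 0.185  0.2921]
9.0167 [0.6084 0.1151 0.1723] [-0.000e+00  7.288e-01  6.847e-01 -6.000e-04] [0.6119 0.1849 0.2924]
9.0667 [0.6085 0.1154 0.1726] [ 0.000e+00  7.288e-01  6.848e-01 -4.000e-04] [0.612  0.185  0.2927]
[ 0.12  0.53 -0.55  1.74  0.33  0.97 -0.62] 86.43288456887426
```

View pics/w70.png

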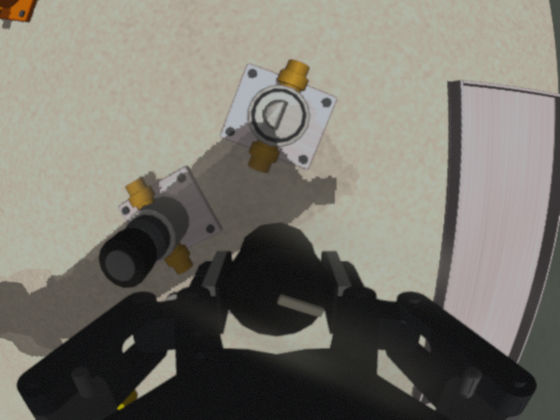

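The spindle is at about (279,115) with its flat to the right. The held knob's rib points right and slightly down, from (280,298) to (320,313). Measuring both in these frames.

Run:
```python
from h import *
S=8;u0,w0=235,70
for fn in ['w70','w71','w72']:
    v=V(fn)
    g=cv2.cvtColor(v.im,cv2.COLOR_RGB2GRAY)[w0:w0+90,u0:u0+90]
    G=cv2.GaussianBlur(cv2.resize(g,None,fx=S,fy=S,interpolation=cv2.INTER_CUBIC),(0,0),3)
    px=lambda p:(u0+(p[0]+.5)/S-.5,w0+(p[1]+.5)/S-.5)
    m=((G<72)*255).astype(np.uint8)
    cs,h=cv2.findContours(m,cv2.RETR_CCOMP,cv2.CHAIN_APPROX_NONE)
    for c,hh in zip(cs,h[0]):
        A=cv2.contourArea(c)
        if A<2500: continue
        e=cv2.fitEllipse(c); q=px(e[0])
        print(fn,int(A),hh[3]>=0,np.round(e[0],0),np.round(e[1],0),np.round(q,2),v.onz(*q,.087).round(4))
    cv2.imwrite('pics/%sd.png'%fn,np.clip(np.hstack([G[:640,:640]])*1.7,0,255).astype(np.uint8)[:600])
v,G=V('w72'),None
g=v.im[215:345,215:340]; cv2.imwrite('pics/w72r.png',np.clip(cv2.resize(g,(600,624),interpolation=cv2.INTER_CUBIC)[:600]*3.,0,255).astype(np.uint8)[:,:,::-1])
```

```text
w70 175566 False [327. 413.] [397. 602.] [275.48 121.25] [0.6108 0.1834 0.087 ]
w70 116725 True [352. 357.] [376. 396.] [278.56 114.24] [0.613  0.1877 0.087 ]
w71 175405 False [326. 411.] [395. 597.] [275.31 120.99] [0.611  0.1835 0.087 ]
w71 116507 True [348. 357.] [376. 395.] [278.1  114.24] [0.613  0.1877 0.087 ]
w72 174307 False [321. 415.] [397. 597.] [274.7  121.38] [0.6108 0.1834 0.087 ]
w72 116072 True [346. 359.] [375. 395.] [277.75 114.45] [0.613  0.1877 0.087 ]
```

View pics/w72d.png

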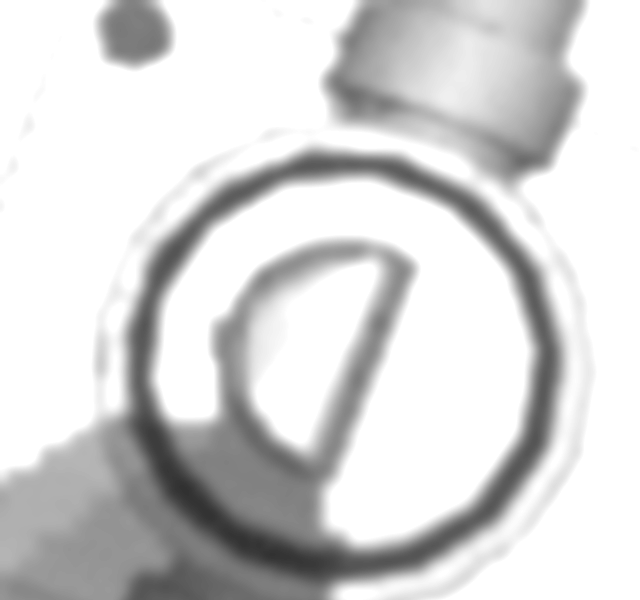

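View pics/w72r.png

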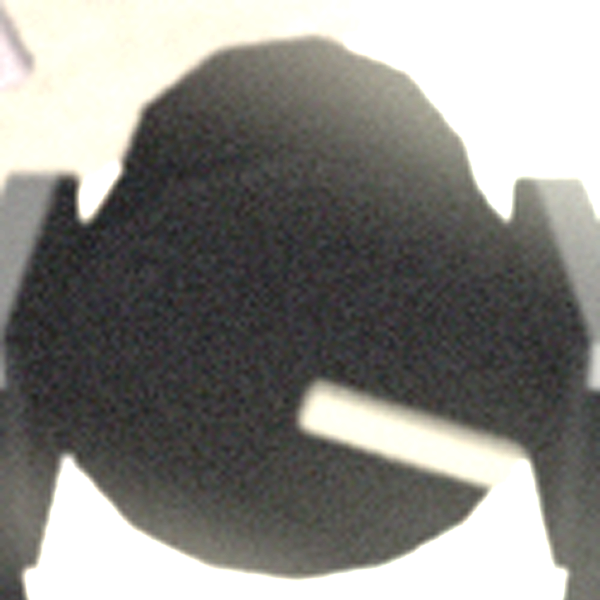

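Run:
```python
from h import *
v=V('w72'); s=bot.get_obs(); tcp=np.array([.6085,.1154,.1726])
f=lambda p:(235+(p[0]+.5)/8-.5,70+(p[1]+.5)/8-.5)
ang=lambda d:np.degrees(np.arctan2(d[1],d[0]))
for (a,b,z) in [((415,270),(332,485),.087),((388,265),(315,455),.105),((402,267),(323,470),.097)]:
    A=v.onz(*f(a),z);B=v.onz(*f(b),z);print('flat',A.round(4),B.round(4),np.linalg.norm(A-B).round(4),'normal',(ang(A-B)-90).round(2))
k=lambda p:(215+p[0]/4.8-.4,215+p[1]/4.8-.4)
for a,b,z in [((300,430),(488,489),.1806),((322,380),(515,443),.1806),((311,405),(502,466),.1806)]:
    A=v.onz(*k(a),z);B=v.onz(*k(b),z);print('rib',A.round(4),B.round(4),np.linalg.norm(A-B).round(4),ang(B-A).round(2))
for z in (.1776,.1756):
    r=v.onz(*k((297,578)),z); print('front rim',r.round(4)); 
# camera-frame: tool x dir
ps=np.radians(86.43); tx=np.array([np.cos(ps),np.sin(ps)]); ty=np.array([np.sin(ps),-np.cos(ps)])
r=v.onz(*k((297,578)),.1776)[:2]; print('centre est from rim',r+.022*tx, 'tcp',tcp)
# w4-based estimate: at grasp
for fn,z in (('w5',.038),):
    w=V(fn); q=w.onz(*k((293,580)),.038)[:2]; print('w5 centre from rim', q-[.022,0], )
```

```text
flat [0.6188 0.1944 0.087 ] [0.6113 0.1778 0.087 ] 0.0182 normal -24.29
flat [0.6163 0.1941 0.105 ] [0.6103 0.1807 0.105 ] 0.0147 normal -24.24
flat [0.6175 0.1942 0.097 ] [0.6108 0.1793 0.097 ] 0.0164 normal -24.46
rib [0.6079 0.1133 0.1806] [0.6237 0.1059 0.1806] 0.0175 -24.99
rib [0.61   0.1181 0.1806] [0.626  0.1105 0.1806] 0.0178 -25.31
rib [0.6089 0.1157 0.1806] [0.6249 0.1082 0.1806] 0.0176 -25.11
front rim [0.6065 0.095  0.1776]
front rim [0.6064 0.0934 0.1756]
centre est from rim [0.60787237 0.11691539] tcp [0.6085 0.1154 0.1726]
w5 centre from rim [ 0.46464471 -0.16344748]
```

Angles agree within 1° (flat -24.4°, rib -25.1°). The shift needed is about (+4.5, +71.6) mm. Moving over the spindle to about 5 mm above the tip.

drive_tool(
  increments="0.0015 0.024 0 0.012;0.0015 0.024 0 0;0.0015 0.0236 0 0;0 0 0 0;0 0 -0.014 0;0 0 -0.0135 0;0 0 0 0;0 0 0 0;0 0 0 0;0 0 0 0",
)

```text
t: 9.9
eef_pos: [0.6136, 0.1877, 0.1455]
tool_rot: [0.0, 0.725, 0.689, 0.0]
contact_force: [-1.1, -0.8, -0.9]
gripper_width: 0.491
```

Run:
```python
from h import *
snap('side','s8');snap('top','t8');snap('wrist','w8'); s=bot.get_obs(); print(s['t'],s['eef_pos'].round(4),s['tool_rot'].round(4),s['contact_force'].round(1))
v=V('s8');print(v.proj([.613,.1874,.107]))
a=v.im[205:285,165:245]; b=V('t8').im[165:225,175:235]
o=np.hstack([cv2.resize(a,(480,480),interpolation=cv2.INTER_CUBIC),cv2.resize(b,(320,480),interpolation=cv2.INTER_CUBIC)])
cv2.imwrite('pics/s8c.png',np.clip(o*1.3,0,255).astype(np.uint8)[:,:,::-1])
```

```text
10.05 [0.6136 0.1882 0.1458] [2.000e-04 7.244e-01 6.894e-01 4.000e-04] [-0.   0.5 -0.5]
[204.83699531 240.77558643]
```

View pics/s8c.png

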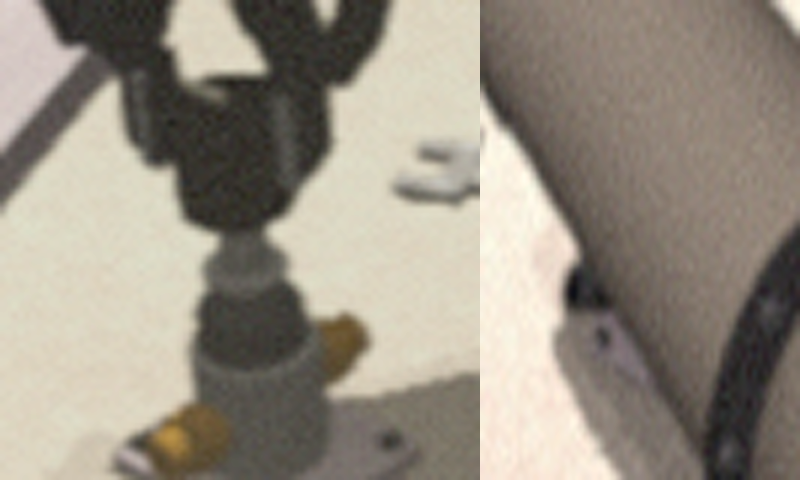

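View pics/w8.png

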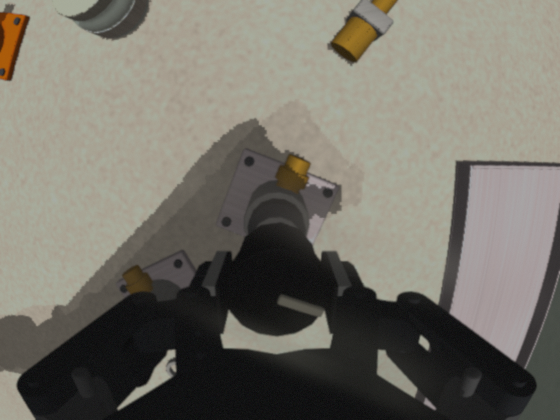

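Run:
```python
from h import *
v=V('s8')
for z in (.06,.087,.107,.115,.120,.13,.15):
    p=v.proj([.613,.1874,z]); print(z,((p-[165,205])*6).round(1))
g=cv2.cvtColor(v.im,cv2.COLOR_RGB2GRAY)[205:285,165:245]
G=cv2.GaussianBlur(cv2.resize(g,None,fx=6,fy=6,interpolation=cv2.INTER_CUBIC),(0,0),3).astype(int)
for r in (180,190,200,210,250,260,270,275,310,330): 
    row=G[r]; d=np.abs(np.diff(row)); 
    bg=(row<105 if r>240 else row<75); xs=np.where(bg[140:340])[0]+140
    print(r,xs.min(),xs.max(),(xs.min()+xs.max())/2, row[150:340:15])
```

```text
0.06 [252.9 329.6]
0.087 [245.  264.2]
0.107 [239.  214.7]
0.115 [236.6 194.6]
0.12 [235.1 181.9]
0.13 [232.  156.4]
0.15 [225.8 104.7]
180 179 300 239.5 [165 160  64  41  38  37  41  38  40  58  73 149 166]
190 180 293 236.5 [166 162  71  39  37  38  36  38  41  46 115 165 165]
200 182 290 236.0 [166 164  89  40  42  42  38  37  39  46 144 164 165]
210 185 284 234.5 [165 167 114  40  38  38  39  41  37  79 160 164 165]
250 217 278 247.5 [168 167 166 166 142  70  68  63  77 136 164 166 166]
260 209 284 246.5 [167 166 166 161  97  65  66  61  67 105 163 164 165]
270 206 284 245.0 [166 165 165 157  83  67  64  66  71 107 163 165 165]
275 206 284 245.0 [166 164 164 157  84  71  68  71  74 105 164 166 166]
310 197 305 251.0 [164 165 165 114  49  51  49  50  48  48  71 153 160]
330 197 339 268.0 [166 165 164 113  47  48  49  47  48  45  49  71  68]
```

The knob is centred over the spindle in the side view: knob axis column 236 against 236.8 predicted. Descending in small steps.

drive_tool(
  increments="0 0 -0.003 0;0 0 -0.003 0;0 0 -0.003 0;0 0 -0.003 0;0 0 0 0;0 0 0 0",
)

```text
t: 10.55
eef_pos: [0.613, 0.1883, 0.1329]
tool_rot: [-0.0, 0.724, 0.69, -0.0]
contact_force: [0.3, 0.4, -1.0]
gripper_width: 0.493
```

drive_tool(
  increments="0 0 -0.003 0;0 0 -0.003 0;0 0 0 0;0 0 0 0",
)

```text
t: 10.88
eef_pos: [0.6131, 0.1882, 0.127]
tool_rot: [-0.0, 0.724, 0.689, -0.0]
contact_force: [0.6, -0.1, -1.3]
gripper_width: 0.493
```

No resistance and already about 13 mm engaged. Down to the collar.

drive_tool(
  increments="0 0 -0.003 0;0 0 -0.002 0;0 0 -0.002 0;0 0 0 0;0 0 0 0;0 0 0 0",
)

```text
t: 11.38
eef_pos: [0.6133, 0.1883, 0.1205]
tool_rot: [0.0, 0.724, 0.689, -0.0]
contact_force: [-1.2, -0.5, 1.2]
gripper_width: 0.492
```

drive_tool(
  increments="0 0 -0.002 0;0 0 -0.002 0;0 0 0 0;0 0 0 0;0 0 0 0",
)

```text
t: 11.8
eef_pos: [0.6134, 0.1884, 0.1165]
tool_rot: [0.0, 0.724, 0.69, 0.0]
contact_force: [-0.7, -0.7, 3.6]
gripper_width: 0.494
```

Run:
```python
from h import *
snap('side','s9');snap('wrist','w9'); s=bot.get_obs(); print(s['t'],s['eef_pos'].round(4),s['tool_rot'].round(4),s['contact_force'].round(1))
v=V('s9')
a=v.im[205:285,165:245]
cv2.imwrite('pics/s9c.png',np.clip(cv2.resize(a,(600,600),interpolation=cv2.INTER_CUBIC)*1.3,0,255).astype(np.uint8)[:,:,::-1])
```

```text
11.9 [0.6134 0.1884 0.1165] [1.000e-04 7.243e-01 6.895e-01 2.000e-04] [-0.2 -0.2  4.1]
```

View pics/s9c.png

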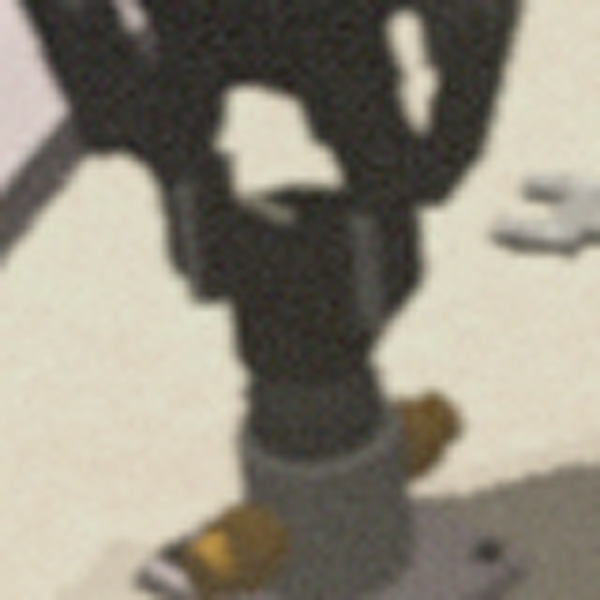

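Force is 4 N at about 3.5 mm of travel, which matches the spring with the knob on the collar. Pressing to the bottom.

drive_tool(
  increments="0 0 -0.002 0;0 0 -0.0015 0;0 0 -0.001 0;0 0 0 0;0 0 0 0;0 0 0 0",
)

```text
t: 12.4
eef_pos: [0.6135, 0.1884, 0.1127]
tool_rot: [0.0, 0.724, 0.689, 0.0]
contact_force: [-2.4, -2.0, 10.7]
gripper_width: 0.497
```

drive_tool(
  increments="0 0 -0.001 0;0 0 0 0;0 0 0 0;0 0 0 0",
)

```text
t: 12.73
eef_pos: [0.6135, 0.1885, 0.1126]
tool_rot: [0.0, 0.724, 0.689, 0.0]
contact_force: [-4.7, -2.8, 16.9]
gripper_width: 0.497
```

The force jumped to 17 N with TCP z stopped at 0.1126, so the spindle is on its bottom stop. Last checks before handing in.

Run:
```python
from h import *
snap('side','s10');snap('wrist','w10'); 
for i in range(1): s=bot.get_obs(); print(s['t'],s['eef_pos'].round(4),s['tool_rot'].round(4),s['contact_force'].round(1),s['gripper_width'])
v=V('s10')
a=cv2.resize(v.im[205:285,165:245],(400,400),interpolation=cv2.INTER_CUBIC)*1.3
w=V('w10'); b=cv2.resize(w.im[215:345,215:340],(400,400),interpolation=cv2.INTER_CUBIC)*3.
cv2.imwrite('pics/s10c.png',np.clip(np.hstack([a,b]),0,255).astype(np.uint8)[:,:,::-1])
k=lambda p:(215+p[0]/3.2-.4,215+p[1]/3.08-.4)
for n in ('s9','s10'):
    g=cv2.cvtColor(V(n).im,cv2.COLOR_RGB2GRAY)[:,200:214].mean(1); print(n,g[225:275].round(0).astype(int).tolist())
```

```text
12.8333 [0.6135 0.1885 0.1127] [5.000e-04 7.243e-01 6.895e-01 3.000e-04] [-5.6 -3.4 17.1] 0.4931731613641066
s9 [120, 125, 131, 129, 106, 64, 41, 48, 53, 50, 44, 42, 42, 43, 42, 41, 42, 40, 42, 40, 41, 41, 40, 40, 38, 38, 40, 40, 40, 40, 41, 46, 48, 48, 48, 47, 46, 43, 46, 47, 53, 65, 71, 66, 63, 64, 62, 65, 64, 66]
s10 [103, 112, 123, 126, 132, 128, 91, 50, 42, 53, 52, 47, 43, 41, 39, 42, 41, 40, 41, 42, 42, 40, 41, 40, 40, 39, 39, 39, 38, 40, 37, 39, 44, 46, 48, 48, 45, 45, 44, 48, 53, 64, 71, 67, 64, 63, 64, 64, 65, 65]
```

View pics/s10c.png

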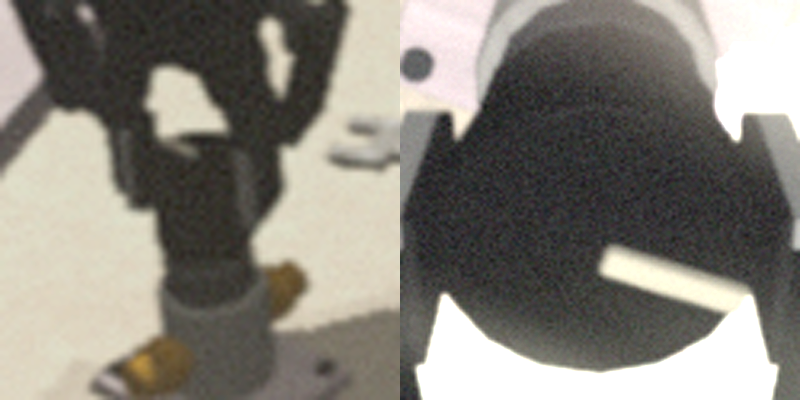

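The knob top moved down with the tool. No collar shows between skirt and head, and the rib has not turned in the jaws. The stop height of 0.1127 matches the expected 0.079 + 0.0334 = 0.1124. Handing in.

```bash
python3 -c "
from station import bot
print(bot.hand_in())"
```

```text
the job is handed in; nothing more can be done
None
```

The knob is fitted on the bare spindle and pressed to its bottom stop. I handed the job in at 12.8 s with the gripper still holding it down at 60 N; the system gave no verdict.

**What I did:** I measured the spindle and the knob from two wrist-camera views each: collar at (0.613, 0.187), flat facing -24.4°, knob rib at about 69°. I then gripped the knob, turned it about -93° and lowered it onto the spindle. It met almost no resistance until it reached the collar.

**Last checks:**
- **Alignment:** just before a last +0.7° correction, rib and flat agreed within 1°. In the side view the knob sat within about 0.2 mm of the spindle axis. The front-to-back direction was measured only with the wrist camera; its knob-centre estimates differed by up to 2 mm, and I used +0.4 mm.
- **Seated:** the force was about 4 N part-way down, which matches the spring with the knob on its collar. No collar shows between knob and valve head.
- **Pressed down:** the force rose to 17 N with the tool stopped at z = 0.1127 m, against 0.1124 m expected for fully home and fully down. The travel is inferred from this, as I could not read the spindle joint.
- **Small disagreement:** in the side view the knob's top dropped about 4 mm over the last press, as the tool did, but its lower edge seemed to drop only about 3 mm. I put this down to pixel noise.
- **Side force:** about 6 N sideways remained on the tool at the end.
- **Other items:** I did not re-measure the bystanders afterwards, but the tool's path stayed clear of them.

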